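# Change the bench power over to the microscope

## Robot

A 6-joint arm with a two-finger parallel gripper is mounted at the origin on the work surface. World frame = base frame: x ahead of the robot, y to its left, z up, the work surface at z = 0. Lengths are in m, angles in rad, forces in N, time in s.
With the tool pointing down it reaches from about 0.325 to 0.9 m from the base axis. Payload 3.5 kg.
Tool frame: the origin (TCP) lies at the very end of the fingers, on their centre line; the grasp point (between the pads) lies 19 mm behind it; z points along the fingers, y is the line along which they close (so a half turn about z gives the same grasp; the last joint's range is limited). The gripper opens to 85 mm and grips with 20 to 120 N. Pads are 22 mm wide; open, the fingers measure 114 mm over their backs; the gripper's body (76 mm by 85 mm) begins 54 mm behind the grasp point. The pads swing forward as they close: fully open they stand 13 mm farther back than shut.
Start: joints at [1.206, 0.276, -0.026, 1.268, 0, 1.467], TCP at [0.162, 0.604, 0.231] pointing down, gripper open.
Joint ranges: [-3.12, 3.12], [-0.85, 1.88], [-1.08, 1.24], [-1.95, 2.15], [-1.57, 1.53], [-3.14, 3.14]. Speed limits (rad/s): [2.57, 2.57, 3.14, 3.14, 3.14, 3.14].

## Interface

Orientations are given as a 3x3 rotation matrix whose columns are the frame's x, y, z axes.
In Python, from cell import readout, cams, robot gives the robot as it stands. The module is installed in compiled form; this text tells all that it offers.
- The arm moves only by the tool step_arm, never from a script. Its arguments are lists of equal length, an entry for each row: "travel": the shift along the tool's x, y, z normalised to -1 to 1, where 1 is 300 mm, a list of three; "turn": the turn, a rotation vector about the tool's x, y, z normalised to -1 to 1, where 1 is 45 degrees, a list of three; "claw": the closure, from 0 (fully open) to 1 (shut). A call has 1 to 12 rows; each row shifts and turns the commanded pose from where the row before left it, along the tool's axes as they then stand; what a row does not reach is not made up. A row lasts 1/12 s, in which the tool goes at most 41.7 mm and 7.16 degrees, less where a joint would pass 70% of its speed; a pose out of reach is approached as far as the arm can. A call with a number of a shift or a turn outside -1 to 1 is refused whole. A call with a gripper value outside its range is refused whole. The fingers move at their own pace and stop on an object; "newtons" is the grip in N (left out, the last holds). Time passes only in rows, so rows that do not move let the fingers close. It gives the time, the measured TCP pose, the force, the opening and the grip force at its end, in the units of the state.
- readout.sense(): the state, without advancing time (a new reading comes with each control period).
- cams.get_image(name): name is "scene" or "top" or "wrist"; returns the picture (400x640x3 uint8, red, green, blue); there is no depth.
- cams.get_calibration(name): a dict with "K" (3x3 intrinsics, pixels), "dist" ([k1, k2, p1, p2, k3] as OpenCV has them; the pictures are not rectified), "position" and "attitude" of the camera in the world. Camera axes: x right, y up, looking along -z (the intrinsics and any distortion apply to the point x, -y, -z); pixel columns grow to the right and rows downward; lengths in m; the calibration is good to about 2 mm. A picture is of the moment at which its call begins: read the wrist's pose just before it. get_calibration takes no time and is no camera call; for the wrist camera it gives the pose at the moment of the call.
- robot.job_done(): hands the job in; it is judged then, once.
Trained networks look in the newest picture that a camera, given by its name, has taken for a name from the list of things; names that differ only in an ending like _2 or _b are one class to them, and where a whole thing is asked for, a point or a joint stands for the part that bears it (a point fixed in the world has none). Each returns a list of dicts, best first, with "score" (0 to 1); they miss things now and then, are a little off and sometimes report something else, mostly with a low value. They report only what shows in the picture. A call takes as long as a camera call.
- cams.trace(target, camera): "mask" (400x640 bool, what is visible of it) and "rect" ([left, top, width, height] in pixels, round what is visible of it).
The state is a dict: "time_s": time; "q": joint angles; "joint_vel": joint speeds; "joint_torque": joint torques, N m; "tcp_pos": TCP position; "eef_rot": TCP orientation; "wrist_force": force on the tool from outside, world axes, zero at the start; "torque": the same for the moment, N m; "finger_gap": opening from 0.0 (shut) to 1.0 (fully open); "finger_force": force on a finger pad.
Only numpy, scipy, OpenCV 4.12 (cv2) and the standard library are available. Lean on these libraries where they do the work, as an engineer would, in place of code of your own. Each camera call takes 0.05 s, during which the arm holds its last target. There are 200 camera calls.

## Task

On the bench power strip, first switch off the outlet that the round plug is in, then switch on the outlet that the rectangular block adapter is plugged into. Each outlet has its own rocker in line with its socket: pressing the half beside the socket switches it off, pressing the half away from the socket switches it on. Press gently with a fingertip until the rocker is fully over, leave the other switches, the plugs and the things on the bench where they are, and withdraw.

Things in the scene. Friction and masses are not known exactly. Their poses are not given: they have to be found in the camera images.
- outlet_block: white module, the outlet that the rectangular block adapter is plugged into; 150 x 62 x 32 mm, one of four alike in a row (64 mm pitch, order varies) on a fixed strip. Origin: underside, 12 mm above the table; top at local z 32. Local x runs from the rocker end (-72, robot side) to the socket end (+78), y along the row. Socket recess 44 wide, 10 deep at x +42; rocker pivot at x -38, z 36
- block_on_end (a point): where to press to switch on: middle of the rocker half away from the socket, local (-54, 0, 42) mm of outlet_block. Fixed to the module, at the height of the rocker face when that half is fully down (then level). While that half is up the face there is about 6 mm higher and slopes up away from the pivot
- block_off_end (a point): where to press to switch off: middle of the rocker half beside the socket, local (-22, 0, 42) mm of outlet_block. Fixed to the module, at the height of the rocker face when that half is fully down (then level); about 6 mm below the face while that half is up
- switch_block (a joint): black rocker switch of outlet_block, 49 mm long (local x) and 24 mm wide, shallow V profile, hinge along local y. +0.18 rad: on, half away from the socket fully down; -0.18 rad: off, half beside the socket fully down. It has even friction and stays where it is left; about 2 N at the pressing spot moves it, up to a firm stop
- outlet_round: white module, the outlet that the round plug is in; 150 x 62 x 32 mm, one of four alike in a row (64 mm pitch, order varies) on a fixed strip. Origin: underside, 12 mm above the table; top at local z 32. Local x runs from the rocker end (-72, robot side) to the socket end (+78), y along the row. Socket recess 44 wide, 10 deep at x +42; rocker pivot at x -38, z 36
- round_on_end (a point): where to press to switch on: middle of the rocker half away from the socket, local (-54, 0, 42) mm of outlet_round. Fixed to the module, at the height of the rocker face when that half is fully down (then level). While that half is up the face there is about 6 mm higher and slopes up away from the pivot
- round_off_end (a point): where to press to switch off: middle of the rocker half beside the socket, local (-22, 0, 42) mm of outlet_round. Fixed to the module, at the height of the rocker face when that half is fully down (then level); about 6 mm below the face while that half is up
- switch_round (a joint): black rocker switch of outlet_round, 49 mm long (local x) and 24 mm wide, shallow V profile, hinge along local y. +0.18 rad: on, half away from the socket fully down; -0.18 rad: off, half beside the socket fully down. It has even friction and stays where it is left; about 2 N at the pressing spot moves it, up to a firm stop
- outlet_spare1: white module, an empty outlet, its switch off; 150 x 62 x 32 mm, one of four alike in a row (64 mm pitch, order varies) on a fixed strip. Origin: underside, 12 mm above the table; top at local z 32. Local x runs from the rocker end (-72, robot side) to the socket end (+78), y along the row. Socket recess 44 wide, 10 deep at x +42; rocker pivot at x -38, z 36
- switch_spare1 (a joint): black rocker switch of outlet_spare1, 49 mm long (local x) and 24 mm wide, shallow V profile, hinge along local y. +0.18 rad: on, half away from the socket fully down; -0.18 rad: off, half beside the socket fully down. It has even friction and stays where it is left; about 2 N at the pressing spot moves it, up to a firm stop
- outlet_spare2: white module, an empty outlet, its switch on; 150 x 62 x 32 mm, one of four alike in a row (64 mm pitch, order varies) on a fixed strip. Origin: underside, 12 mm above the table; top at local z 32. Local x runs from the rocker end (-72, robot side) to the socket end (+78), y along the row. Socket recess 44 wide, 10 deep at x +42; rocker pivot at x -38, z 36
- switch_spare2 (a joint): black rocker switch of outlet_spare2, 49 mm long (local x) and 24 mm wide, shallow V profile, hinge along local y. +0.18 rad: on, half away from the socket fully down; -0.18 rad: off, half beside the socket fully down. It has even friction and stays where it is left; about 2 N at the pressing spot moves it, up to a firm stop
- block_adapter: microscope's power supply: loose black rectangular block 46 x 58 x 40 mm (long side along the row) on a round foot of 40 mm diameter, sitting in a socket recess; origin centre of the foot's underside, 34 mm above the table; its top is 52 mm above the origin (42 mm above the module's top)
- round_plug: loose black round plug, 42 mm diameter, with a tapering top, sitting in a socket recess; origin centre of its underside, 34 mm above the table; its top is 32 mm above the origin (22 mm above the module's top)
- slide_box: loose slide box, 104 x 89 x 35 mm, bystander standing beside the strip; origin centre of the underside
- petri_dish: loose closed petri dish, 92 mm diameter, 17 mm high, bystander beside the strip; origin centre of the underside
- oil_bottle: loose small amber bottle, 32 mm diameter, 65 mm high, bystander beyond the strip; origin centre of the underside

How it is judged:
By the outcome, as a careful person would: the job done as asked, in the order asked, and still so for the second after the job is handed in, with the robot touching nothing.
It also fails if it takes over 32 s, if anything falls off the work surface, if the arm or the gripper's body presses on something with over 40 N, if the wrist force passes 120 N, or if a joint passes its speed limit or range.

## Working session

There is one attempt and no reset: what is moved stays moved. The work goes in short steps, Python scripts to look and compute and a tool call to move; the robot and the scene stay as the last step left them, time stands still between calls to the robot, and variables do not carry over. Pictures are saved under pics/ and viewed, at most 10 in all, crops included, and the job is handed in when it is done.

Besides the shell and the picture viewer there is one more tool, called after ">>>" by a JSON object that holds its "api" and its "payload". step_arm: Moves the arm, as the interface text tells. Its arguments: {"type":"object","properties":{"travel":{"type":"array"},"turn":{"type":"array"},"claw":{"type":"array"},"newtons":{"type":"number"}},"required":["travel","turn","claw"]}

```bash
mkdir -p pics; cat > h.py <<'E'
import numpy as np, cv2
from cell import readout, cams, robot
def cal(n):
    c=cams.get_calibration(n); return np.array(c["K"],float),np.array(c["dist"],float),np.array(c["position"],float),np.array(c["attitude"],float)
def ray(n,uv):
    K,d,p,R=cal(n); uv=cv2.undistortPoints(np.array(uv,float).reshape(-1,1,2),K,d).reshape(-1,2)
    return p,(np.c_[uv[:,0],-uv[:,1],-np.ones(len(uv))])@R.T
def onz(n,uv,z):
    p,r=ray(n,uv); return p+r*((z-p[2])/r[:,2])[:,None]
def proj(n,X):
    K,d,p,R=cal(n); c=(np.array(X,float).reshape(-1,3)-p)@R; c=c*[1,-1,-1]
    return cv2.projectPoints(c,np.zeros(3),np.zeros(3),K,d)[0].reshape(-1,2)
E
python3 - <<'E'
from h import *
s=readout.sense(); print(s["time_s"],s["tcp_pos"],s["eef_rot"])
for n in["top","scene"]:
    im=cams.get_image(n); cv2.imwrite(f"pics/{n}0.png",im[:,:,::-1])
    print(n,cal(n)[2])
    for t in ["switch_block","switch_round","switch_spare1","switch_spare2","outlet_block","outlet_round","block_adapter","round_plug"]:
        for r in cams.trace(t,n)[:2]:
            m=r["mask"]; v,u=np.nonzero(m); print(t,round(r["score"],2),r["rect"],[u.mean().round(1),v.mean().round(1)], onz(n,[[u.mean(),v.mean()]],.05)[0].round(4))
E
```

```text
0.0 [0.16150007 0.60296388 0.23011422] [[-9.65918314e-01  2.58845805e-01 -8.12860095e-04]
 [ 2.58846984e-01  9.65915913e-01 -2.16523449e-03]
 [ 2.24692636e-04 -2.30184603e-03 -9.99997326e-01]]
top [0.46621198 0.00270129 1.23690398]
switch_block 0.68 [353.7, 235.9, 8.6, 21.5] [np.float64(358.4), np.float64(246.5)] [ 0.4939 -0.0925  0.05  ]
switch_round 0.7 [277.1, 204.2, 23.8, 51.1] [np.float64(289.1), np.float64(229.9)] [0.5397 0.0964 0.05  ]
switch_round 0.47 [307.8, 238.2, 8.7, 14.9] [np.float64(310.9), np.float64(246.0)] [0.4958 0.0368 0.05  ]
switch_spare1 0.69 [282.9, 235.5, 12.1, 20.6] [np.float64(287.8), np.float64(245.6)] [0.4971 0.0996 0.05  ]
switch_spare1 0.59 [329.3, 236.6, 12.0, 16.1] [np.float64(335.1), np.float64(246.2)] [ 0.4949 -0.0291  0.05  ]
switch_spare2 0.69 [282.9, 235.5, 12.1, 20.6] [np.float64(287.8), np.float64(245.6)] [0.4971 0.0996 0.05  ]
switch_spare2 0.59 [329.3, 236.6, 12.0, 16.1] [np.float64(335.1), np.float64(246.2)] [ 0.4949 -0.0291  0.05  ]
outlet_block 0.59 [349.1, 203.7, 21.8, 58.2] [np.float64(357.9), np.float64(238.6)] [ 0.5155 -0.0914  0.05  ]
[... 747 characters left out ...]
.2), np.float64(188.0)] [ 0.4925 -0.033   0.05  ]
switch_spare2 0.62 [355.7, 209.0, 20.4, 9.1] [np.float64(365.9), np.float64(213.5)] [0.4948 0.0974 0.05  ]
switch_spare2 0.43 [331.7, 183.0, 20.6, 14.0] [np.float64(341.2), np.float64(188.0)] [ 0.4925 -0.033   0.05  ]
outlet_block 0.92 [292.5, 171.8, 50.2, 30.2] [np.float64(319.5), np.float64(183.7)] [ 0.5371 -0.0791  0.05  ]
outlet_round 0.76 [311.7, 198.5, 59.2, 31.4] [np.float64(338.4), np.float64(209.5)] [0.5507 0.0497 0.05  ]
block_adapter 0.73 [296.2, 166.6, 23.8, 25.7] [np.float64(306.5), np.float64(179.6)] [ 0.5603 -0.1144  0.05  ]
round_plug 0.66 [322.0, 200.6, 12.7, 16.0] [np.float64(327.0), np.float64(208.9)] [0.5765 0.0335 0.05  ]
```

View pics/top0.png

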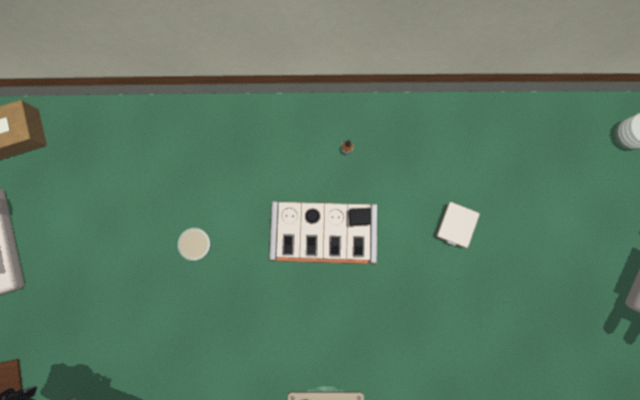

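View pics/scene0.png

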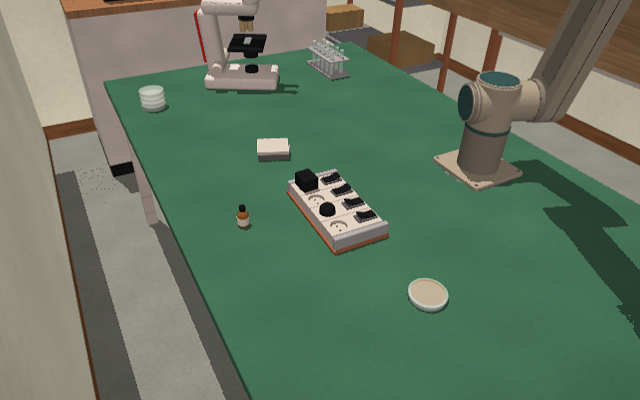

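The row, from left in the top view, is: empty (u≈288), round plug (312, rocker 311,246), empty (336), block adapter (rocker 358,246). The strip's yaw is about -0.017 rad. The scene view confirms this order. The arm goes above the strip for a close wrist look.

>>> {"api": "step_arm", "payload": {"travel": [[0, 0, 0], [0, 0, 0], [-0.053, -0.105, 0], [-0.053, -0.105, 0], [-0.053, -0.105, 0], [-0.053, -0.105, 0], [-0.053, -0.105, 0], [-0.053, -0.105, 0], [-0.053, -0.105, 0], [-0.053, -0.105, 0], [-0.053, -0.105, 0], [-0.053, -0.105, 0]], "turn": [[0, 0, -0.156], [0, 0, -0.156], [0, 0, 0], [0, 0, 0], [0, 0, 0], [0, 0, 0], [0, 0, 0], [0, 0, 0], [0, 0, 0], [0, 0, 0], [0, 0, 0], [0, 0, 0]], "claw": [1, 1, 1, 1, 1, 1, 1, 1, 1, 1, 1, 1], "newtons": 20}}

```text
time_s: 1.9
tcp_pos: [0.3159, 0.2846, 0.2316]
eef_rot: [[-1.0, 0.016, 0.001], [0.016, 1.0, 0.0], [-0.001, 0.0, -1.0]]
wrist_force: [0.4, -0.5, 0.1]
finger_gap: 0.003
finger_force: 0.0
```

>>> {"api": "step_arm", "payload": {"travel": [[-0.053, -0.105, 0], [-0.053, -0.105, 0], [-0.053, -0.105, 0], [-0.053, -0.105, 0], [-0.053, -0.105, 0], [-0.053, -0.105, 0], [-0.053, -0.105, 0], [-0.053, -0.105, 0], [-0.053, -0.105, 0], [-0.053, -0.105, 0], [0, 0, 0], [0, 0, 0]], "turn": [[0, 0, 0], [0, 0, 0], [0, 0, 0], [0, 0, 0], [0, 0, 0], [0, 0, 0], [0, 0, 0], [0, 0, 0], [0, 0, 0], [0, 0, 0], [0, 0, 0], [0, 0, 0]], "claw": [1, 1, 1, 1, 1, 1, 1, 1, 1, 1, 1, 1]}}

```text
time_s: 2.9
tcp_pos: [0.4698, -0.033, 0.2314]
eef_rot: [[-1.0, 0.02, 0.0], [0.02, 1.0, 0.0], [-0.0, 0.0, -1.0]]
wrist_force: [-0.3, 0.6, 0.1]
finger_gap: -0.0
finger_force: 0.0
```

```bash
python3 - <<'E'
from h import *
s=readout.sense(); print(s["time_s"],s["tcp_pos"],s["eef_rot"],s["wrist_force"])
n="wrist"
im=cams.get_image(n); cv2.imwrite(f"pics/{n}0.png",im[:,:,::-1])
print(cal(n)[2])
for t in ["switch_block","switch_round","switch_spare1","outlet_block","outlet_round","block_adapter","round_plug"]:
    for r in cams.trace(t,n)[:2]:
        m=r["mask"]; v,u=np.nonzero(m); print(t,round(r["score"],2),r["rect"],[u.mean().round(1),v.mean().round(1)], onz(n,[[u.mean(),v.mean()]],.05)[0].round(4))
E
```

```text
2.9 [ 0.4697837  -0.033038    0.23136408] [[-9.99796073e-01  2.01943258e-02  2.83322244e-05]
 [ 2.01943308e-02  9.99796056e-01  1.89355791e-04]
 [-2.45025337e-05  1.89889326e-04 -9.99999982e-01]] [-0.31488083  0.55188842  0.08381086]
[ 0.39617954 -0.03166346  0.37265382]
switch_block 0.61 [238.7, 184.8, 26.6, 47.3] [np.float64(253.8), np.float64(207.5)] [ 0.4961 -0.0915  0.05  ]
switch_round 0.84 [377.1, 180.1, 31.1, 54.6] [np.float64(390.1), np.float64(206.7)] [0.4973 0.0375 0.05  ]
switch_round 0.17 [361.3, 262.3, 48.0, 41.0] [np.float64(383.6), np.float64(282.3)] [0.5771 0.0346 0.05  ]
switch_spare1 0.83 [311.3, 184.2, 27.6, 51.7] [np.float64(322.1), np.float64(208.7)] [ 0.4982 -0.0264  0.05  ]
switch_spare1 0.71 [446.5, 183.6, 28.8, 52.0] [np.float64(458.3), np.float64(207.9)] [0.4995 0.1025 0.05  ]
outlet_block 0.79 [222.6, 161.1, 68.4, 102.8] [np.float64(256.7), np.float64(211.3)] [ 0.5    -0.0883  0.05  ]
outlet_round 0.62 [346.8, 162.8, 77.5, 147.0] [np.float64(385.2), np.float64(223.0)] [0.5138 0.034  0.05  ]
block_adapter 0.85 [217.4, 259.0, 67.1, 52.4] [np.float64(251.4), np.float64(282.4)] [ 0.5756 -0.0986  0.05  ]
round_plug 0.77 [362.7, 260.6, 45.7, 41.4] [np.float64(383.6), np.float64(281.9)] [0.5772 0.0347 0.05  ]
round_plug 0.42 [219.8, 161.8, 71.1, 102.1] [np.float64(256.7), np.float64(211.2)] [ 0.5002 -0.0886  0.05  ]
```

View pics/wrist0.png

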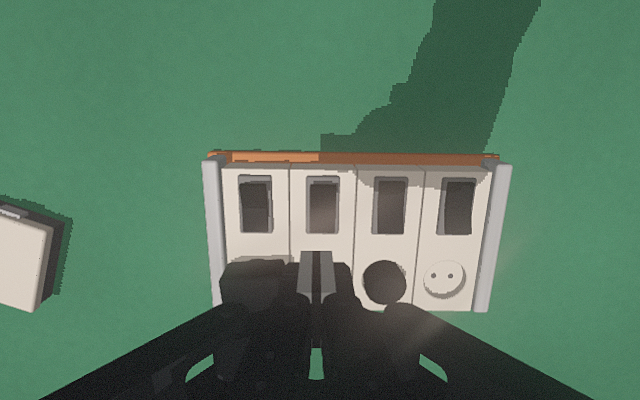

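The wrist view shows the rockers at u≈255 (block), 322, 390 (round) and 458. The round plug is at (384,282), and the closed fingers are near (316,260). I'll refine from the module seams and ends.

```bash
python3 - <<'E'
from h import *
n="wrist"
print(onz(n,[[289,200],[355,200],[422,200],[225,168],[490,171],[489,310],[388,170],[384,310]],.044).round(4))
# model: fit yaw & origin, check overlay
im=cv2.imread("pics/wrist0.png")
yaw=-.018; ex=np.array([np.cos(yaw),np.sin(yaw),0]); ey=np.array([-np.sin(yaw),np.cos(yaw),0])
pr=np.array([.4973,.0375,0]); print("end",pr+.016*ex, onz(n,[[390,206.7],[253.8,207.5]],.047))
o=pr+.038*ex
for k in range(-2,2):
    for a,b,z in [(-72,-32,44),(-72,32,44),(78,-32,44),(78,32,44),(-62.5,-12,50),(-62.5,12,50),(-13.5,-12,50),(-13.5,12,50)]:
        p=o+ex*a/1e3+ey*(b/1e3+k*.064+0.0); p[2]=z/1e3
        u=proj(n,p)[0]; cv2.circle(im,(int(round(u[0])),int(round(u[1]))),1,(0,0,255) if z==44 else (0,255,255),-1)
cv2.imwrite("pics/ov.png",cv2.resize(im[140:330,190:520],None,fx=2.4,fy=2.4,interpolation=cv2.INTER_NEAREST))
E
```

```text
[[ 0.4914 -0.058   0.044 ]
 [ 0.4924  0.0051  0.044 ]
 [ 0.4934  0.0692  0.044 ]
 [ 0.4595 -0.1166  0.044 ]
 [ 0.4661  0.1311  0.044 ]
 [ 0.6159  0.149   0.044 ]
 [ 0.4637  0.0354  0.044 ]
 [ 0.6138  0.0376  0.044 ]]
end [0.51329741 0.03721202 0.        ] [[ 0.49870357  0.03819963  0.047     ]
 [ 0.49750635 -0.09165263  0.047     ]]
```

View pics/ov.png

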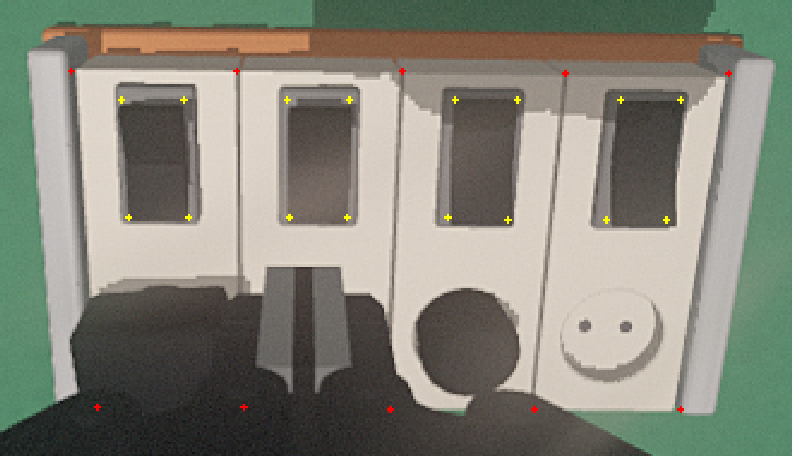

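>>> {"api": "step_arm", "payload": {"travel": [[-0.047, 0.079, 0], [-0.047, 0.079, 0], [-0.047, 0.078, 0], [0, 0, 0.1], [0, 0, 0.1], [0, 0, 0.1], [0, 0, 0.1], [0, 0, 0.1], [0, 0, 0], [0, 0, 0]], "turn": [[0, 0, 0], [0, 0, 0], [0, 0, 0], [0, 0, 0], [0, 0, 0], [0, 0, 0], [0, 0, 0], [0, 0, 0], [0, 0, 0], [0, 0, 0]], "claw": [1, 1, 1, 1, 1, 1, 1, 1, 1, 1]}}

```text
time_s: 4.13
tcp_pos: [0.5106, 0.0391, 0.0801]
eef_rot: [[-1.0, 0.016, -0.005], [0.016, 1.0, 0.0], [0.005, 0.0, -1.0]]
wrist_force: [0.6, -0.3, -0.4]
finger_gap: -0.001
finger_force: 0.0
```

```bash
python3 - <<'E'
from h import *
s=readout.sense(); print(s["time_s"],s["tcp_pos"],s["wrist_force"])
im=cams.get_image("wrist"); cv2.imwrite("pics/w1.png",im[:,:,::-1])
E
```

```text
4.1333 [0.51060627 0.03905532 0.08009217] [ 0.64788097 -0.26576308 -0.42532987]
```

View pics/w1.png

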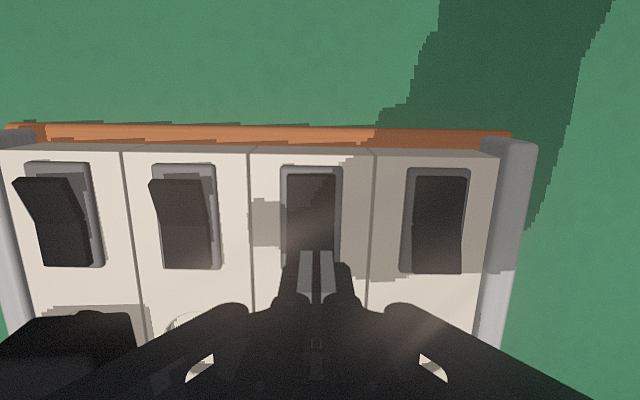

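The tip is centred over the round rocker's socket-side half, at about (316,255). The round rocker is on and the block's is off. Pressing slowly.

>>> {"api": "step_arm", "payload": {"travel": [[-0.008, -0.004, 0.02], [0, 0, 0.02], [0, 0, 0.02], [0, 0, 0.008], [0, 0, 0.006], [0, 0, 0]], "turn": [[0, 0, 0], [0, 0, 0], [0, 0, 0], [0, 0, 0], [0, 0, 0], [0, 0, 0]], "claw": [1, 1, 1, 1, 1, 1]}}

```text
time_s: 4.68
tcp_pos: [0.516, 0.0372, 0.0595]
eef_rot: [[-1.0, 0.017, 0.002], [0.017, 1.0, -0.0], [-0.002, -0.0, -1.0]]
wrist_force: [1.4, -0.4, 2.1]
finger_gap: 0.0
finger_force: 0.6
```

>>> {"api": "step_arm", "payload": {"travel": [[0, 0, 0.006], [0, 0, 0.006], [0, 0, 0.004], [0, 0, 0]], "turn": [[0, 0, 0], [0, 0, 0], [0, 0, 0], [0, 0, 0]], "claw": [1, 1, 1, 1]}}

```text
time_s: 5.02
tcp_pos: [0.5147, 0.0373, 0.054]
eef_rot: [[-1.0, 0.017, -0.001], [0.017, 1.0, 0.0], [0.001, 0.0, -1.0]]
wrist_force: [1.4, 0.4, 1.9]
finger_gap: 0.001
finger_force: 0.5
```

>>> {"api": "step_arm", "payload": {"travel": [[0, 0, 0.003], [0, 0, 0.002], [0, 0, 0]], "turn": [[0, 0, 0], [0, 0, 0], [0, 0, 0]], "claw": [1, 1, 1]}}

```text
time_s: 5.27
tcp_pos: [0.5148, 0.0373, 0.0539]
eef_rot: [[-1.0, 0.017, -0.001], [0.017, 1.0, -0.0], [0.001, -0.0, -1.0]]
wrist_force: [-2.1, 0.7, 10.4]
finger_gap: -0.002
finger_force: 5.2
```

Firm stop reached (10 N at z 53.9 mm). Lift, then go over the block's on-end.

>>> {"api": "step_arm", "payload": {"travel": [[0, 0, -0.04], [0, 0, -0.1], [0, 0, -0.1], [0, 0, -0.08], [0.027, -0.107, 0], [0.027, -0.107, 0], [0.027, -0.107, 0], [0.027, -0.107, 0], [0, 0, 0.08], [0, 0, 0.08], [0, 0, 0.08], [0, 0, 0]], "turn": [[0, 0, 0], [0, 0, 0], [0, 0, 0], [0, 0, 0], [0, 0, 0], [0, 0, 0], [0, 0, 0], [0, 0, 0], [0, 0, 0], [0, 0, 0], [0, 0, 0], [0, 0, 0]], "claw": [1, 1, 1, 1, 1, 1, 1, 1, 1, 1, 1, 1]}}

```text
time_s: 6.27
tcp_pos: [0.475, -0.0892, 0.0719]
eef_rot: [[-1.0, 0.018, -0.011], [0.018, 1.0, 0.004], [0.011, 0.003, -1.0]]
wrist_force: [-2.2, 1.1, -1.0]
finger_gap: -0.003
finger_force: 0.0
```

```bash
python3 - <<'E'
from h import *
s=readout.sense(); print(s["time_s"],s["tcp_pos"],s["wrist_force"])
im=cams.get_image("wrist"); cv2.imwrite("pics/w2.png",im[:,:,::-1])
E
```

```text
6.2667 [ 0.47497004 -0.08916315  0.07193898] [-2.18334957  1.11966961 -1.01465034]
```

View pics/w2.png

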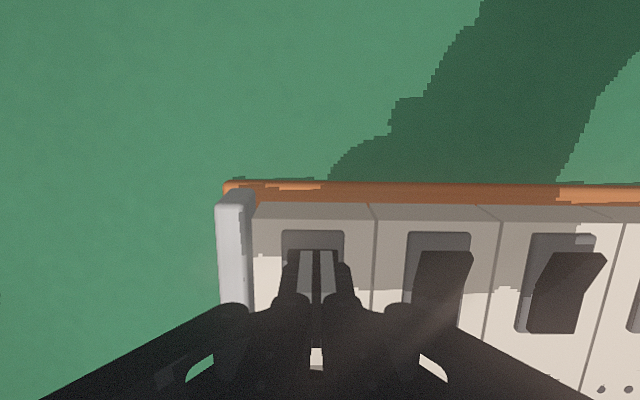

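The round rocker (now at 570,290) has its far half up, so it is off. The tip is centred over the block's rocker at (316,255). Pressing.

>>> {"api": "step_arm", "payload": {"travel": [[0, 0, 0], [0, 0, 0.015], [0, 0, 0.015], [0, 0, 0.01], [0, 0, 0.008], [0, 0, 0]], "turn": [[0, 0, 0], [0, 0, 0], [0, 0, 0], [0, 0, 0], [0, 0, 0], [0, 0, 0]], "claw": [1, 1, 1, 1, 1, 1]}}

```text
time_s: 6.82
tcp_pos: [0.4806, -0.0905, 0.0623]
eef_rot: [[-1.0, 0.017, 0.0], [0.017, 1.0, -0.0], [-0.0, -0.0, -1.0]]
wrist_force: [1.0, 0.5, -0.0]
finger_gap: -0.001
finger_force: 0.0
```

>>> {"api": "step_arm", "payload": {"travel": [[0, 0, 0.008], [0, 0, 0.008], [0, 0, 0.006], [0, 0, 0.004], [0, 0, 0.004], [0, 0, 0]], "turn": [[0, 0, 0], [0, 0, 0], [0, 0, 0], [0, 0, 0], [0, 0, 0], [0, 0, 0]], "claw": [1, 1, 1, 1, 1, 1]}}

```text
time_s: 7.32
tcp_pos: [0.48, -0.0905, 0.0539]
eef_rot: [[-1.0, 0.017, -0.001], [0.017, 1.0, -0.0], [0.001, -0.0, -1.0]]
wrist_force: [-3.4, 1.2, 7.8]
finger_gap: 0.001
finger_force: 3.9
```

>>> {"api": "step_arm", "payload": {"travel": [[0, 0, 0.001], [0, 0, 0], [0, 0, -0.03], [0, 0, -0.08], [0, 0, -0.1], [0, 0, -0.1], [0, 0, -0.1], [0, 0, -0.1], [0.08, 0, 0], [0.08, 0, 0], [0, 0, 0], [0, 0, 0]], "turn": [[0, 0, 0], [0, 0, 0], [0, 0, 0], [0, 0, 0], [0, 0, 0], [0, 0, 0], [0, 0, 0], [0, 0, 0], [0, 0, 0], [0, 0, 0], [0, 0, 0], [0, 0, 0]], "claw": [1, 1, 1, 1, 1, 1, 1, 1, 1, 1, 1, 1]}}

```text
time_s: 8.32
tcp_pos: [0.4319, -0.0896, 0.2064]
eef_rot: [[-1.0, 0.017, 0.001], [0.017, 1.0, -0.0], [-0.001, -0.0, -1.0]]
wrist_force: [-0.2, -0.8, 0.1]
finger_gap: 0.0
finger_force: 0.0
```

```bash
python3 - <<'E'
from h import *
s=readout.sense(); print(s["time_s"],s["tcp_pos"],s["wrist_force"])
im=cams.get_image("wrist"); cv2.imwrite("pics/w3.png",im[:,:,::-1])
E
```

```text
8.3167 [ 0.43187911 -0.08959591  0.20639372] [-0.17179594 -0.83339463  0.09517392]
```

View pics/w3.png

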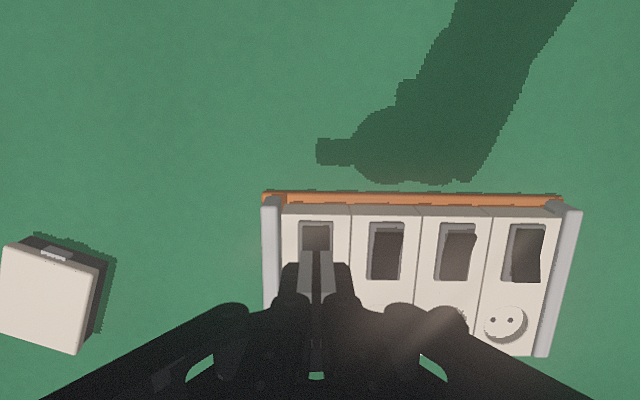

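The block's far half (316,235) sits flush and lit, so it is on. The round rocker (458,250) is tilted off, the spares look unchanged, and the arm is clear. Handing in.

```bash
python3 -c "
from cell import robot; print(robot.job_done())"
```

```text
the job is handed in; nothing more can be done
None
```

I switched the round plug's outlet off first and then the block adapter's outlet on, pressing each rocker to its firm stop at no more than about 10 N, then withdrew and handed the job in; no verdict came back.

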